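Stop the balance rocking with a wedge

ROBOT

A 7-joint arm with a two-finger parallel gripper is mounted at the origin on a cart in front of the work surface, level with it; the furniture and walls round the work are solid. World frame = base frame: x ahead of the robot, y to its left, z up, the work surface at z = 0. Lengths are in m, angles in rad, forces in N, time in s.
With the tool pointing down it reaches from about 0.4 to 0.875 m from the base axis. Payload 4.4 kg.
Tool frame: the origin (TCP) lies midway between the tips of the shut fingers; the grasp point (between the pads) lies 19 mm behind it (env.grip_point_offset is the distance from the TCP to the grasp point, in m); z points along the fingers, y is the line along which they close (so a half turn about z gives the same grasp; the last joint's range is limited). The gripper opens to 85 mm and grips with 20 to 120 N. Pads are 22 mm wide; open, the fingers measure 114 mm over their backs; the gripper's body (76 mm by 85 mm) begins 54 mm behind the grasp point. The pads swing forward as they close: fully open they stand 13 mm farther back than shut.
Start: joints at [-1.399, 0.628, 0.038, 1.517, -0.027, 0.996, -0.02], TCP at [0.153, 0.632, 0.231] pointing down, gripper open.
Joint ranges: [-3.06, 3.06], [-0.37, 2.12], [-1.25, 1.32], [0.18, 2.47], [-1.1, 4.24], [0.23, 1.98], [-2.94, 2.94]. Speed limits (rad/s): [2.57, 2.57, 3.14, 3.14, 3.14, 3.14, 3.14].

INTERFACE

Orientations are given as a 3x3 rotation matrix whose columns are the frame's x, y, z axes.
In Python, from station import env gives the robot as it stands. The module is installed in compiled form; this text tells all that it offers. Calls block until the motion is done:
- env.move_ptp(position, orientation): joint-space move of the TCP to a pose.
- env.move_linear(position, vel=0.15, rotation=None, max_force=None): straight line of the TCP; rotation=None keeps the orientation; vel is the mean speed in m/s. With max_force (N) it stops when the force on the tool has changed by that much, and returns True; else False.
- env.movej(angles): joint-space move.
- env.grip(opening, newtons=None): finger opening in m; newtons is the grip in N (None keeps the last); returns when the fingers have stopped.
- env.wait(seconds).
- env.ik(position, orientation): joint angles nearest the present ones, or None.
- env.state(): the state.
- env.camera(name): name is "scene" or "top" or "wrist"; returns a dict with "frame" (384x512x3 uint8, red, green, blue), "depth" (384x512 float32, m along the optical axis (not along the pixel's ray), 0 where there is no reading), "fx", "fy", "cx", "cy" (pixels), "eye" and "orientation" of the camera in the world. Camera axes: x right, y up, looking along -z (the intrinsics and any distortion apply to the point x, -y, -z); pixel columns grow to the right and rows downward; lengths in m; the calibration is good to about 2 mm. A picture is of the moment at which its call begins.
A pose or a line that the arm cannot do raises env.IKError and nothing moves.
- env.job_done(): hands the job in; it is judged then, once.
Trained networks look in the newest picture that a camera, given by its name, has taken for a name from the list of things; names that differ only in an ending like _2 or _b are one class to them, and where a whole thing is asked for, a point or a joint stands for the part that bears it (a point fixed in the world has none). Each returns a list of dicts, best first, with "confidence" (0 to 1); they miss things now and then, are a little off and sometimes report something else, mostly with a low value. They report only what shows in the picture. A call takes as long as a camera call. They do not tell look-alikes from the thing itself.
- env.outline_of(camera, target): "mask" (384x512 bool, what is visible of it) and "extent" ([left, top, width, height] as shares, 0 to 1, of the picture: columns of its width, rows of its height, round what is visible of it).
- env.landmark_of(camera, target): "centre" ([column, row] as shares, 0 to 1, of the picture: columns of its width, rows of its height: a listed point, or the origin of a listed thing).
The state is a dict: "time": time; "joints": joint angles; "joint_velocities": joint speeds; "effort": joint torques, N m; "ee_pos": TCP position; "ee_rot": TCP orientation; "ft_force": force on the tool from outside, world axes, zero at the start; "torque": the same for the moment, N m; "gripper_width": finger opening in m; "grasp_force": force on a finger pad.
Only numpy, scipy, OpenCV 4.12 (cv2) and the standard library are available. Lean on these libraries where they do the work, as an engineer would, in place of code of your own. Each camera call takes 0.05 s, during which the arm holds its last target. There are 200 camera calls.

TASK

The laboratory balance rocks because its front left foot hangs clear of the bench. Push the orange wedge along the bench, thin end first, under that foot until the foot just bears on it and the balance stays level, then press down firmly with the fingertips on the balance's front left corner to check that it no longer rocks, and move clear. Do not lift the wedge or the balance, do not ram or shove the balance away, and leave the other things where they stand.

Things in the scene. Friction and masses are not known exactly. Their poses are not given: they have to be found in the camera images.
- balance: white laboratory balance, loose, about 2.2 kg; case 170 (x) x 210 (y) mm, underside 24 mm, flat top 66 mm, round steel pan 72 mm above the bench. Origin on the bench under the case's middle; +x from its front (black display, facing the robot) to its back, +y to its left, z up. Round rubber feet, radius 12 mm, at x = +-66, y = +-84 mm; stands level on three of them
- short_foot (a point): lowest point of the short front left foot (balance x = -66, y = +84 mm), 7 mm above the bench at the start; 19 mm in from the front and 21 mm in from the left edge of the case. The balance tips onto it when its corner is pressed with about 4 N
- press_corner (a point): point on the top of the case, right above the short foot (balance x = -66, y = +84, z = 66 mm): press here
- wedge: orange plastic wedge, loose, 90 g, 120 long (x) x 60 mm wide (y), lying before the short foot, thin end roughly towards it. Origin at the centre of its underside; +x to the thin end, z up. Ramp rises evenly from 1.5 mm at x = +60 to 15 mm at x = -30. The foot meets it at about wedge x = +20; each 10 mm farther lifts the foot 1.5 mm. It stays by friction where it is left
- wedge_heel (a point): middle of the wedge's flat upright back face (wedge x = -60 mm), 15 mm above the bench: push here. The heel block is 20 mm thick, 60 mm wide, 28 mm high. The wedge slides with under 1.5 N until the foot bears on it, then resists with several N
- blue_vial: white vial with a blue screw cap, 25 mm across, 56 mm tall, upright in front of the balance, right of the wedge; origin at the centre of its underside
- red_vial: white vial with a red screw cap, 25 mm across, 56 mm tall, upright, away to the left; origin at the centre of its underside
- adapter: upright metal coax adapter, 16 mm across, 32 mm tall, near the balance's front left corner; origin at the centre of its underside
- red_driver: red screwdriver lying on the bench, 17x146x19 mm; origin under its middle
- probe_tip: tan dome on a black foot, 42x52x56 mm; origin at the centre of its underside
- blue_marker: white marker pen with a blue cap lying on the bench, 12x130x14 mm; origin under its middle
Mind the look-alikes: they are no part of the job. Of the things that look like the wedge, take the one that is farthest to the robot's right at the start.

How it is judged:
On the way, in this order (a step that is already met when the one before it is completed fails the run):
1. the wedge has been pushed under the short foot, which bears on its ramp, and the balance is level (x of short_foot in the frame of wedge between -0.03 and 0.055 m and y of short_foot in the frame of wedge between -0.03 and 0.03 m and angle between balance's own z axis and vertical below 0.018 rad and contact force between balance and wedge above 0.3 N), for 0.2 s.
2. the fingertips press on the front left corner with more than 5 N, the wedge carries the foot and the balance does not tip (contact force between the fingers and balance above 5 N and contact force between balance and wedge above 3 N and angle between balance's own z axis and vertical below 0.018 rad and horizontal distance between the grasp point and press_corner below 0.06 m), for 0.1 s.
At the end, for the whole second after the job is handed in: The short foot stands on the wedge's ramp and bears on it with more than 0.2 N, the balance is level within 0.018 rad (1 degree) and within 25 mm of where it stood, the wedge lies flat on the bench, and both are at rest (x of short_foot in the frame of wedge between -0.03 and 0.055 m and y of short_foot in the frame of wedge between -0.03 and 0.03 m and angle between balance's own z axis and vertical below 0.018 rad and contact force between balance and wedge above 0.2 N and distance of balance from where it was at the start of the episode below 0.025 m and linear speed of each of balance, wedge below 0.01 m/s and height (world z) of wedge below 0.004 m); the robot touches nothing.
It fails at once if the wedge is lifted off the bench (height (world z) of wedge above 0.012 m).
It fails at once if the wedge is pinched or rammed with more than 35 N (contact force between the fingers and wedge above 35 N).
It fails at once if the balance is lifted, tipped over or shoved more than 40 mm (height (world z) of balance above 0.012 m or angle between balance's own z axis and vertical above 0.1 rad or distance of balance from where it was at the start of the episode above 0.04 m).
It fails at once if the balance is pressed with more than 45 N (contact force between the fingers and balance above 45 N).
It fails at once if another thing is moved more than 30 mm or knocked over (distance of any of blue_vial, red_vial, adapter, red_driver, probe_tip, blue_marker from where it was at the start of the episode above 0.03 m or angle between any of blue_vial, red_vial, adapter, red_driver, probe_tip, blue_marker's own z axis and vertical above 0.5 rad).
It also fails if it takes over 51 s, if anything falls off the work surface, if the arm or the gripper's body presses on something with over 40 N, if the wrist force passes 120 N, or if a joint passes its speed limit or range.

## Working session

There is one attempt and no reset: what is moved stays moved. The work goes in short steps, each a Python script; the robot and the scene stay as the last script left them, time stands still between calls to the robot, and variables do not carry over. Pictures are saved under pics/ and viewed, at most 10 in all, crops included, and the job is handed in when it is done.

```bash
mkdir -p pics; cat > h.py <<'E'
import numpy as np, cv2
from station import env
def world(c,u,v,z=None):
    # pixel -> world; by depth, or intersect plane z
    d=np.array([(u-c["cx"])/c["fx"],-(v-c["cy"])/c["fy"],-1.0])
    R=np.array(c["orientation"]);e=np.array(c["eye"])
    r=R@d
    if z is None: t=c["depth"][int(round(v)),int(round(u))]
    else: t=(z-e[2])/r[2]
    return e+r*t
def cloud(c):
    v,u=np.mgrid[:384,:512]
    d=np.stack([(u-c["cx"])/c["fx"],-(v-c["cy"])/c["fy"],-np.ones(u.shape)],-1)*c["depth"][...,None]
    return d@np.array(c["orientation"]).T+np.array(c["eye"])
def save(c,n): cv2.imwrite("pics/"+n,c["frame"][:,:,::-1])
E
python3 - <<'E'
from h import *
a=env.camera("scene");b=env.camera("top")
cv2.imwrite("pics/a.png",np.vstack([a["frame"],b["frame"]])[:,:,::-1][:, :])
save(a,"scene.png");save(b,"top.png")
for cam,c in (("top",b),("scene",a)):
    P=cloud(c); print(cam,c["eye"])
    for n in ["wedge","balance","blue_vial","red_vial","adapter","red_driver","probe_tip","blue_marker"]:
        for o in env.outline_of(cam,n)[:4]:
            m=o["mask"]&(c["depth"]>0); p=P[m]
            if len(p): print(n,round(o["confidence"],2),np.round(np.array(o["extent"])*[512,384,512,384]),np.round(np.median(p,0),3),np.round(p.min(0),3),np.round(p.max(0),3))
    for n in ["wedge","balance","wedge_heel","short_foot","press_corner"]:
        for o in env.landmark_of(cam,n)[:4]:
            u,v=np.array(o["centre"])*[512,384]
            z=dict(wedge=0,balance=0,wedge_heel=.015,short_foot=.007,press_corner=.066)[n]
            print(n,round(o["confidence"],2),round(u),round(v),np.round(world(c,u,v,z),3))
print(env.state()["time"])
E
```

```text
top [ 0.28591997 -0.06897396  1.28715109]
wedge 0.93 [267. 177.  23.  36.] [ 0.476 -0.19   0.01 ] [ 0.417 -0.228 -0.005] [ 0.543 -0.152  0.033]
wedge 0.88 [174. 134.  41.  25.] [0.651 0.13  0.01 ] [ 0.618  0.059 -0.006] [0.701 0.195 0.035]
blue_vial 0.63 [284. 125.  72.  65.] [ 0.607 -0.325  0.066] [ 0.499 -0.474 -0.009] [ 0.732 -0.202  0.081]
blue_vial 0.53 [319. 194.   9.   6.] [ 0.464 -0.327  0.053] [ 0.455 -0.34   0.007] [ 0.476 -0.318  0.06 ]
red_vial 0.57 [139. 209.  13.   8.] [0.414 0.272 0.05 ] [0.404 0.265 0.004] [0.427 0.288 0.06 ]
red_driver 0.55 [322. 229.  22.   7.] [ 0.351 -0.367  0.014] [ 0.341 -0.405  0.001] [ 0.358 -0.332  0.022]
probe_tip 0.55 [246. 138.  16.  14.] [ 0.655 -0.094  0.038] [ 0.638 -0.117  0.008] [ 0.675 -0.07   0.062]
blue_marker 0.67 [217. 201.   4.  39.] [0.375 0.026 0.009] [ 0.323  0.009 -0.006] [0.445 0.041 0.019]
wedge 0.73 276 195 [ 0.481 -0.176  0.   ]
wedge 0.65 191 146 [0.664 0.133 0.   ]
balance 0.65 319 158 [ 0.617 -0.336  0.   ]
wedge_heel 0.79 172 144 [0.669 0.197 0.015]
wedge_heel 0.69 276 210 [ 0.425 -0.175  0.015]
short_foot 0.62 289 1
[... 1206 characters left out ...]
. 303.  32.  45.] [ 0.347 -0.377  0.014] [ 0.34  -0.451  0.   ] [ 0.36  -0.336  0.019]
probe_tip 0.81 [306. 199.  22.  27.] [ 0.654 -0.108  0.025] [ 0.579 -0.216 -0.001] [ 0.744 -0.     0.068]
blue_marker 0.64 [180. 218.  49.   8.] [0.386 0.02  0.008] [ 0.322  0.003 -0.001] [0.449 0.051 0.015]
wedge 0.97 275 253 [ 0.483 -0.182  0.   ]
wedge 0.92 267 190 [0.646 0.136 0.   ]
balance 0.85 358 267 [ 0.617 -0.319  0.   ]
balance 0.49 179 187 [0.406 0.282 0.   ]
wedge_heel 0.96 266 180 [0.665 0.177 0.015]
wedge_heel 0.72 254 258 [ 0.416 -0.196  0.015]
short_foot 0.93 317 253 [ 0.564 -0.237  0.007]
press_corner 0.64 326 229 [ 0.582 -0.238  0.066]
press_corner 0.56 206 224 [ 0.347 -0.088  0.066]
1.4
```

View pics/top.png

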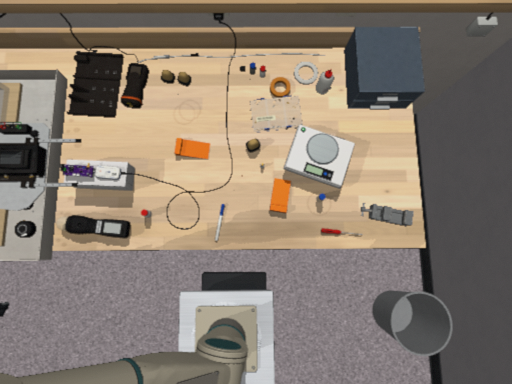

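View pics/scene.png

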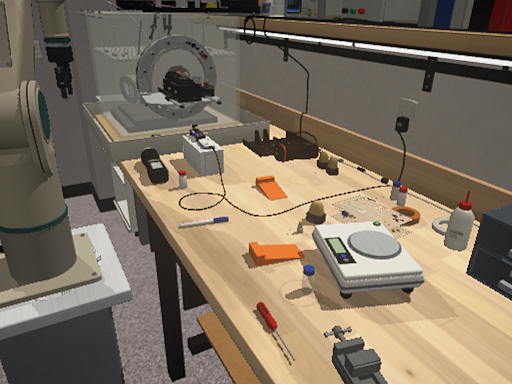

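The top view shows two orange wedges, at (280,196) and (192,148). The one meant is at (280,196): it is farthest right (y≈-0.19 against +0.13) and lies in front of the balance. Next I'll confirm it in a crop and fit its pose and the balance's.

```bash
cat >> h.py <<'E'
def rect(xy):
    (c,s,a)=cv2.minAreaRect(xy.astype(np.float32)*1000); return np.round(c,1),np.round(s,1),round(a,1)
def orange(c,P,ylo=-.3,yhi=-.08):
    h=cv2.cvtColor(c["frame"],cv2.COLOR_RGB2HSV)
    m=(h[...,0]>4)&(h[...,0]<16)&(h[...,1]>190)&(c["depth"]>0)
    return m&(P[...,1]<yhi)&(P[...,1]>ylo)&(P[...,0]<.6)&(P[...,0]>.38)
E
python3 - <<'E'
from h import *
for n in ("top","scene"):
    c=env.camera(n);P=cloud(c);m=orange(c,P);p=P[m]
    print(n,m.sum(),rect(p[:,:2]), "heel",(p[:,2]>.022).sum(),p[p[:,2]>.022].mean(0).round(3))
    w=(P[...,2]>.060)&(P[...,2]<.0685)&(P[...,0]>.45)&(P[...,0]<.75)&(P[...,1]<-.18)&(P[...,1]>-.5)
    w=cv2.morphologyEx(w.astype(np.uint8),cv2.MORPH_OPEN,np.ones((3,3)))>0
    print("bal",rect(P[w][:,:2]),P[w][:,2].mean())
    if n=="top": cv2.imwrite("pics/crop.png",cv2.resize(c["frame"][110:230,160:370,::-1],None,fx=3.8,fy=3.8,interpolation=cv2.INTER_CUBIC))
E
```

```text
top 500 (array([ 479.5, -189. ]), array([ 55.7, 118.5]), 79.4) heel 91 [ 0.431 -0.181  0.028]
bal (array([ 613.1, -329.5]), array([203. , 160.1]), 68.1) 0.06525940005512544
scene 623 (array([ 479.8, -192.7]), array([ 63.3, 120.5]), 81.4) heel 116 [ 0.43  -0.186  0.028]
bal (array([ 612.7, -329.8]), array([209.1, 165. ]), 69.5) 0.06564501856113135
```

View pics/crop.png

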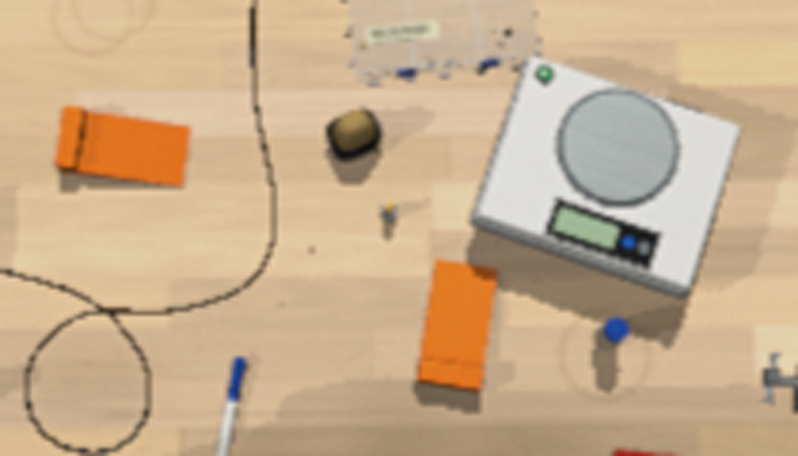

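```bash
cat >> h.py <<'E'
def rot(yaw,flip=1):
    f=np.array([np.cos(yaw),np.sin(yaw),0])*flip; z=np.array([0,0,-1.]); return np.stack([f,np.cross(z,f),z],1)
E
python3 - <<'E'
from h import *
s=env.state();print(np.round(s["ee_rot"],2))
yaw=-.166
for fl in (1,-1):
    q=[env.ik([.385,-.175,.22],rot(yaw,fl)),env.ik([.495,-.2,.01],rot(-.3,fl))]
    print(fl,[None if a is None else np.round(a,2) for a in q])
fl=1 if s["ee_rot"][0][0]>0 else -1
q1,q2=env.ik([.385,-.175,.22],rot(yaw,1)),env.ik([.385,-.175,.22],rot(yaw,-1))
j=np.array(s["joints"]);fl=1 if q2 is None or (q1 is not None and abs(q1-j).max()<abs(q2-j).max()) else -1
env.move_ptp([.385,-.175,.22],rot(yaw,fl));print("flip",fl,env.state()["time"])
c=env.camera("wrist");save(c,"w1.png");print(c["eye"],np.round(c["orientation"],2))
P=cloud(c);m=orange(c,P);p=P[m];print(m.sum(),rect(p[:,:2]),p.min(0),p.max(0))
for n in ["short_foot","wedge_heel","press_corner","wedge"]:
    for o in env.landmark_of("wrist",n)[:2]:
        u,v=np.array(o["centre"])*[512,384]
        z=dict(wedge=0,wedge_heel=.015,short_foot=.007,press_corner=.066)[n]
        print(n,round(o["confidence"],2),round(u),round(v),np.round(world(c,u,v,z),3))
E
```

```text
[[-0.97  0.24 -0.  ]
 [ 0.24  0.97  0.  ]
 [ 0.    0.   -1.  ]]
1 [array([-0.31,  0.48,  0.96,  2.14, -0.56,  0.79, -0.73]), array([-0.03,  0.91,  0.58,  2.  , -0.99,  0.55, -0.6 ])]
-1 [array([-0.17,  0.41,  0.73,  2.14, -0.41,  0.73,  2.23]), array([ 0.44,  0.82, -0.16,  1.99,  0.34,  0.36,  1.28])]
flip 1 4.45
[ 0.45169997 -0.18498761  0.36278718] [[-0.16  0.95  0.26]
 [-0.99 -0.16 -0.04]
 [-0.   -0.26  0.96]]
7213 (array([ 457. , -184.7]), array([ 67.1, 169.6]), 75.2) [ 3.83549726e-01 -2.30229586e-01 -1.06760054e-04] [ 0.54287718 -0.13054842  0.24092719]
wedge_heel 0.55 256 132 [ 0.42  -0.182  0.015]
wedge 0.72 257 69 [ 0.483 -0.193  0.   ]
```

View pics/w1.png

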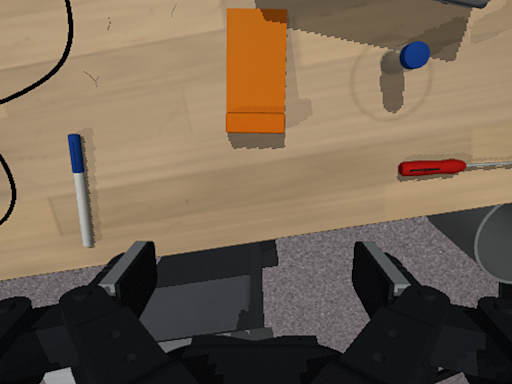

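The wrist view shows the right wedge straight ahead: its heel edge runs (226,131)–(284,133), aligned with the tool, and the blue vial at (414,55) is well clear. Next I'll push with two fingers along an arc that turns the wedge towards the foot.

```bash
python3 - <<'E'
from h import *
foot=np.array([.579,-.230]);H=np.array([.4203,-.182]);phi=-.166
u=lambda a:np.array([np.cos(a),np.sin(a)])
off=.011; Z=.008
env.grip(.03)
t0=H-(off+.025)*u(phi)
env.move_linear([*t0,.06]); env.move_linear([*t0,Z],vel=.08,max_force=8)
print("down",env.state()["ee_pos"])
env.move_linear([*(H-(off+.002)*u(phi)),Z],vel=.06,max_force=6)
s=env.state();print(s["ee_pos"],np.round(s["ft_force"],2))
while np.linalg.norm(foot-H)>.100:
    for _ in range(12):
        b=np.arctan2(*(foot-H)[::-1]); phi+=np.clip(b-phi,-.0029,.0029); H=H+.001*u(phi)
    hit=env.move_linear([*(H-off*u(phi)),Z],vel=.05,rotation=rot(phi),max_force=8)
    s=env.state();print(np.round(H,3),round(phi,3),hit,np.round(s["ft_force"],2),round(s["time"],1))
    if hit: break
c=env.camera("wrist");save(c,"w2.png")
P=cloud(c);m=orange(c,P);p=P[m&(P[...,2]<.032)];print(rect(p[:,:2]))
E
```

```text
Traceback (most recent call last):
station.IKError: the arm cannot follow that straight line within its joint ranges
```

```bash
python3 - <<'E'
from h import *
u=lambda a:np.array([np.cos(a),np.sin(a)])
H=np.array([.4203,-.182])
for fl in (1,-1):
  for back in (.012,.02,.03,.036):
    for z in (.008,.06,.12):
        q=env.ik([*(H-back*u(-.166)),z],rot(-.166,fl)); print(fl,back,z,None if q is None else np.round(q,2))
E
```

```text
1 0.012 0.008 [ 0.13  0.81  0.34  2.23 -1.09  0.28 -0.3 ]
1 0.012 0.06 [-0.01  0.74  0.55  2.22 -0.97  0.44 -0.4 ]
1 0.012 0.12 [-0.13  0.65  0.73  2.19 -0.81  0.6  -0.53]
1 0.02 0.008 [ 0.58  0.79 -0.33  2.24  1.04  0.27 -2.41]
1 0.02 0.06 [-0.    0.73  0.54  2.24 -0.98  0.42 -0.38]
1 0.02 0.12 [-0.13  0.65  0.73  2.21 -0.82  0.58 -0.52]
1 0.03 0.008 [ 0.59  0.79 -0.33  2.26  1.11  0.26 -2.48]
1 0.03 0.06 [ 0.01  0.72  0.52  2.26 -1.    0.4  -0.36]
1 0.03 0.12 [-0.12  0.63  0.72  2.23 -0.82  0.56 -0.51]
1 0.036 0.008 [ 0.59  0.79 -0.33  2.28  1.16  0.26 -2.53]
1 0.036 0.06 [ 0.02  0.71  0.51  2.28 -1.01  0.39 -0.34]
1 0.036 0.12 [-0.12  0.63  0.72  2.24 -0.82  0.55 -0.5 ]
-1 0.012 0.008 [ 0.58  0.79 -0.33  2.22  0.99  0.28  0.78]
-1 0.012 0.06 [ 0.4   0.66 -0.07  2.21  0.15  0.28  1.6 ]
-1 0.012 0.12 [ 0.71  0.58 -0.51  2.16  0.56  0.53  1.18]
-1 0.02 0.008 [ 0.58  0.79 -0.33  2.24  1.04  0.27  0.73]
-1 0.02 0.06 [ 0.38  0.65 -0.03  2.23  0.08  0.26  1.68]
-1 0.02 0.12 [ 0.72  0.57 -0.51  2.18  0.57  0.52  1.17]
-1 0.03 0.008 [ 0.59  0.79 -0.33  2.26  1.11  0.26  0.66]
-1 0.03 0.06 [ 0.36  0.65  0.    2.25 -0.01  0.24  1.77]
-1 0.03 0.12 [ 0.72  0.56 -0.51  2.21  0.58  0.5   1.16]
-1 0.036 0.008 [ 0.59  0.79 -0.33  2.28  1.16  0.26  0.61]
-1 0.036 0.06 [ 0.02  0.71  0.51  2.28 -1.01  0.39 -0.34]
-1 0.036 0.12 [ 0.73  0.56 -0.51  2.22  0.58  0.49  1.16]
```

```bash
python3 - <<'E'
from h import *
u=lambda a:np.array([np.cos(a),np.sin(a)])
H=np.array([.4203,-.182])
env.movej([.72,.56,-.51,2.21,.58,.5,1.16-np.pi])
s=env.state();print(s["time"],s["ee_pos"],np.round(s["ee_rot"],2),np.round(s["ft_force"],2))
for back in (.012,.02,.03):
    for z in (.008,.06,.12):
        q=env.ik([*(H-back*u(-.166)),z],rot(-.166)); print(back,z,None if q is None else np.round(q,2))
for p,a in (([.455,-.19],-.25),([.49,-.2],-.29)):
    q=env.ik([*p,.008],rot(a)); print(p,None if q is None else np.round(q,2))
E
```

```text
7.9417 [ 0.38970177 -0.17840079  0.12041117] [[ 0.99 -0.17  0.  ]
 [-0.17 -0.99 -0.  ]
 [ 0.    0.   -1.  ]] [-0.44  0.84  0.38]
0.012 0.008 [ 0.58  0.79 -0.33  2.22  0.99  0.28 -2.36]
0.012 0.06 [ 0.61  0.68 -0.38  2.2   0.7   0.37 -2.09]
0.012 0.12 [ 0.71  0.58 -0.52  2.16  0.57  0.53 -1.97]
0.02 0.008 [ 0.58  0.79 -0.33  2.24  1.04  0.27 -2.41]
0.02 0.06 [ 0.61  0.68 -0.37  2.22  0.71  0.36 -2.1 ]
0.02 0.12 [ 0.72  0.57 -0.52  2.18  0.57  0.52 -1.97]
0.03 0.008 [ 0.59  0.79 -0.33  2.26  1.11  0.26 -2.48]
0.03 0.06 [ 0.61  0.67 -0.36  2.25  0.72  0.34 -2.11]
0.03 0.12 [ 0.72  0.56 -0.51  2.21  0.58  0.5  -1.98]
[0.455, -0.19] [ 0.55  0.81 -0.32  2.09  0.74  0.35 -2.2 ]
[0.49, -0.2] [ 0.57  0.84 -0.36  2.    0.68  0.43 -2.18]
```

```bash
python3 - <<'E'
from h import *
foot=np.array([.579,-.230]);H=np.array([.4203,-.182]);phi=-.166
u=lambda a:np.array([np.cos(a),np.sin(a)])
off=.011; Z=.010
t0=H-.03*u(phi)
env.move_linear([*t0,Z],vel=.08,rotation=rot(phi),max_force=10)
s=env.state();print("down",s["ee_pos"],np.round(s["ft_force"],2),s["gripper_width"])
env.move_linear([*(H-(off+.002)*u(phi)),Z],vel=.06,max_force=6)
s=env.state();print(s["ee_pos"],np.round(s["ft_force"],2))
while np.linalg.norm(foot-H)>.105:
    for _ in range(12):
        b=np.arctan2(*(foot-H)[::-1]); phi+=np.clip(b-phi,-.0029,.0029); H=H+.001*u(phi)
    hit=env.move_linear([*(H-off*u(phi)),Z],vel=.05,rotation=rot(phi),max_force=8)
    s=env.state();print(np.round(H,3),round(phi,3),hit,np.round(s["ft_force"],2),round(s["time"],1))
    if hit: break
c=env.camera("wrist");save(c,"w2.png")
P=cloud(c);m=orange(c,P);p=P[m&(P[...,2]<.032)];print(rect(p[:,:2]))
E
```

```text
down [ 0.39065005 -0.17697712  0.00992636] [-0.65  0.14 -0.01] 0.02989728599952508
[ 0.40746881 -0.17993689  0.01007174] [-0.54  0.37 -0.67]
[ 0.432 -0.184] -0.201 False [ 0.62 -0.17  0.17] 10.3
[ 0.444 -0.187] -0.236 False [-0.25 -0.23  0.36] 10.7
[ 0.455 -0.19 ] -0.27 False [-0.45  0.47 -0.66] 11.1
[ 0.467 -0.193] -0.305 False [-0.28  0.08  1.12] 11.5
[ 0.478 -0.197] -0.317 False [-0.43  0.75  0.28] 11.9
[ 0.49  -0.201] -0.317 False [ 0.06 -0.59  0.61] 12.3
(array([ 530., -209.]), array([ 65.2, 100.6]), 67.8)
```

View pics/w2.png

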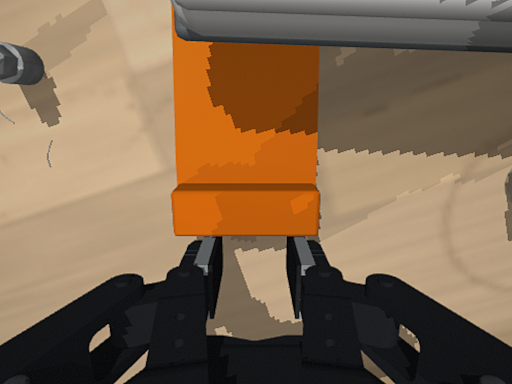

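The wrist view shows the wedge, heel (173–320, 190–235), square to the balance's front edge, with both fingers against it and the adapter clear at (15,65). I'll check the lateral offset against the case corner in the depth data, then do the slow, force-limited final push.

```bash
python3 - <<'E'
from h import *
phi=-.317;f=np.array([np.cos(phi),np.sin(phi)]);l=np.array([-f[1],f[0]])
H=np.array([.490,-.201])
c=env.camera("wrist");P=cloud(c);a=(P[...,:2]-H)@f;b=(P[...,:2]-H)@l
m=(P[...,2]>.03)&(P[...,2]<.068)&(a>.045)&(b<.07)&(c["depth"]>0)
print("case front",np.percentile(a[m],[1,5]),"left",np.percentile(b[m],[95,99]))
o=orange(c,P)&(P[...,2]>.02)&(P[...,2]<.032);print("heel a",np.percentile(a[o],[2,98]),"b",np.percentile(b[o],[2,98]))
c=env.camera("top");P=cloud(c)
w=(P[...,2]>.060)&(P[...,2]<.0685)&(P[...,0]>.45)&(P[...,0]<.75)&(P[...,1]<-.18)&(P[...,1]>-.5)
w=cv2.morphologyEx(w.astype(np.uint8),cv2.MORPH_OPEN,np.ones((3,3)))>0
r=cv2.minAreaRect(((P[w][:,:2]-H)@np.stack([f,l],1)*1000).astype(np.float32));print(r, cv2.boxPoints(r))
E
```

```text
case front [0.07201823 0.07286738] left [0.01719052 0.02268703]
heel a [0.00339724 0.02224177] b [-0.02386123  0.0321635 ]
((168.1342315673828, -83.74706268310547), (203.49453735351562, 138.38938903808594), 86.46332550048828) [[  92.79479  -181.0321  ]
 [ 230.92062  -189.569   ]
 [ 243.47366    13.537979]
 [ 105.34784    22.074875]]
```

```bash
cat > push.py <<'E'
from h import *
import sys
phi=-.317;f=np.array([np.cos(phi),np.sin(phi),0])
def look():
    c=env.camera("top");P=cloud(c)
    w=(P[...,2]>.060)&(P[...,2]<.0685)&(P[...,0]>.45)&(P[...,0]<.75)&(P[...,1]<-.18)&(P[...,1]>-.5)
    w=cv2.erode(w.astype(np.uint8),np.ones((3,3)))>0;p=P[w]
    A=np.c_[p[:,:2],np.ones(len(p))];k=np.linalg.lstsq(A,p[:,2],rcond=None)[0];print("bal",p.mean(0).round(4),"tilt",k[:2].round(3))
look()
p0=np.array(env.state()["ee_pos"]);p0[2]=.010
F=float(sys.argv[1]);D=float(sys.argv[2])
hit=env.move_linear(p0+D*f,vel=.012,max_force=F)
s=env.state();print(hit,"moved",(np.array(s["ee_pos"])-p0)@f,np.round(s["ft_force"],2),s["time"])
env.wait(.3);print(np.round(env.state()["ft_force"],2));look()
E
python3 push.py 4 .022
```

```text
bal [ 0.6254 -0.3367  0.0651] tilt [-0.004  0.002]
True moved 0.008422931138561572 [ 0.97  0.98 -0.02] 13.4333
[-0.15  0.83  0.51]
bal [ 0.6305 -0.3464  0.0651] tilt [0.001 0.002]
```

```bash
python3 push.py 9 .004
```

```text
bal [ 0.6292 -0.3388  0.0653] tilt [-0.002  0.002]
False moved 0.0026964198977681183 [-4.08  1.52 -0.71] 14.3167
[-4.51  1.5  -0.68]
bal [ 0.6327 -0.3355  0.0651] tilt [0.004 0.001]
```

```bash
cat > press.py <<'E'
from h import *
phi=-.317;f=np.array([np.cos(phi),np.sin(phi),0]);C=np.array([.577,-.229])
p=np.array(env.state()["ee_pos"]);p[2]=.010
env.move_linear(p-.025*f,vel=.06)
env.move_linear([*(p-.025*f)[:2],.14],vel=.15)
print(np.round(env.state()["ft_force"],2))
env.grip(0.0)
env.move_linear([*C,.10],vel=.12)
b=np.array(env.state()["ft_force"])
hit=env.move_linear([*C,.058],vel=.02,max_force=12)
s=env.state();print(hit,s["ee_pos"],np.round(np.array(s["ft_force"])-b,2),s["time"])
z=s["ee_pos"][2]
for i in range(6):
    env.wait(.3);s=env.state();F=(np.array(s["ft_force"])-b);print(np.round(F,2),s["ee_pos"][2])
    if F[2]>10: break
    z-=.0007; env.move_linear([*C,z],vel=.01,max_force=15)
env.wait(.3);print(np.round(np.array(env.state()["ft_force"])-b,2))
save(env.camera("scene"),"press.png");print(env.state()["time"])
E
python3 press.py
```

```text
[-0.48 -0.73 -0.38]
True [ 0.57700291 -0.2289774   0.06580815] [-0.86 -0.81  5.93] 19.4
[-0.22 -0.18  5.54] 0.06582337868326346
[-1.9   0.59  6.07] 0.06583751902800687
[-2.9   0.64 10.55] 0.06573283353118999
[-2.35  0.69 10.9 ]
21.15
```

View pics/press.png

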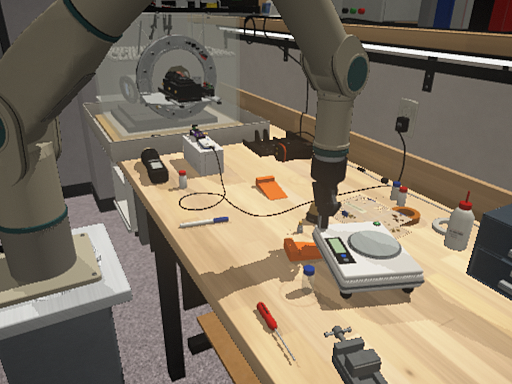

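The scene view shows the closed fingertips on the front left corner at about (325,225), with the wedge under it. The press holds at about 11 N without sinking. Now I'll move clear and check.

```bash
python3 - <<'E'
from h import *
env.move_linear([.577,-.229,.15],vel=.08)
env.move_linear([.45,-.10,.25],vel=.2)
env.wait(.5)
for n in ("top","scene"):
    c=env.camera(n);P=cloud(c)
    w=(P[...,2]>.060)&(P[...,2]<.0685)&(P[...,0]>.45)&(P[...,0]<.75)&(P[...,1]<-.18)&(P[...,1]>-.5)
    w=cv2.morphologyEx(w.astype(np.uint8),cv2.MORPH_OPEN,np.ones((3,3)))>0
    p=P[w];A=np.c_[p[:,:2],np.ones(len(p))];k=np.linalg.lstsq(A,p[:,2],rcond=None)[0]
    print(n,rect(p[:,:2]),"tilt",k[:2].round(4))
    q=P[orange(c,P)];print("wedge heel",q[q[:,2]>.022].mean(0).round(4))
    save(c,"end_"+n+".png")
print(env.state()["time"])
E
```

```text
top (array([ 613.3, -328.4]), array([204.5, 164.1]), 70.0) tilt [-0.001   0.0022]
wedge heel [nan nan nan]
scene (array([ 612.1, -331.2]), array([205.5, 164.2]), 69.6) tilt [0.0001 0.0028]
wedge heel [ 0.5095 -0.2067  0.028 ]
24.15<stdin>:11: RuntimeWarning: Mean of empty slice.
  ret = um.true_divide(
```

View pics/end_scene.png

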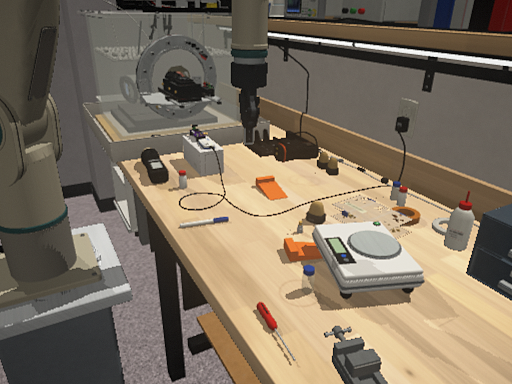

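The final scene view shows the balance level and in place, with the wedge under its corner at (300,250). The vials, adapter and other things are still standing, and the arm is clear.

```bash
python3 -c "
from station import env
print(env.job_done())"
```

```text
the job is handed in; nothing more can be done
None
```

I pushed the right-hand wedge under the short foot until it resisted with a steady 5 N or so, pressed the front left corner at about 11 N without it sinking, moved clear and handed the job in at about 24 s; the last pictures showed the balance level and in place, but the hand-in gave no verdict.

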